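# Make up two finishing kits at the bronze chaser's bench

### The job

Make up the two finishing kits: in the tray with the bronze wing, put the large sanding drum in the middle compartment and the short sanding block in the empty end compartment; in the tray with the bronze horn, put the large grinding stone in the middle compartment and the small sanding drum in the empty end compartment. Stand each one upright on the floor of its compartment, near the middle, and let go of it. Leave the small stone, the long block, the burr rack and the bench block where they are.

Things in the scene. Friction and masses are not known exactly. Their poses are not given: they have to be found in the camera images.
- wing_tray: Wooden tray, fixed, 206 x 72 mm; walls and dividers 5 mm thick, 11 mm high; floor 4 mm thick. Three square compartments along x, 62 x 62 mm inside, centred at x = +67 (holds a fixed bronze wing, a fan of feathers up to 30 mm above the bench), 0 (the middle one, empty) and -67 mm (the empty end one). Origin: centre of its underside; x along it towards the casting, y across, z up.
- horn_tray: Wooden tray, fixed, 206 x 72 mm; walls and dividers 5 mm thick, 11 mm high; floor 4 mm thick. Three square compartments along x, 62 x 62 mm inside, centred at x = +67 (holds a fixed bronze horn curling from a round foot, up to 41 mm above the bench), 0 (the middle one, empty) and -67 mm (the empty end one). Origin: centre of its underside; x along it towards the casting, y across, z up.
- big_drum: Large sanding drum: upright brown abrasive cylinder, 46 mm diameter, 40 mm high, with a rubber top and a steel nut on it reaching 46 mm. Origin: centre of the underside, z up. Loose, stands on the bench at the start.
- small_drum: Small sanding drum: the same make, 28 mm diameter, 40 mm high, nut reaching 46 mm. Origin: centre of the underside, z up. Loose, stands on the bench at the start.
- big_stone: Large grinding stone: grey upright bullet, 44 mm diameter with straight sides up to 34 mm, then a rounded nose to 50 mm. Origin: centre of the underside, z up. Loose, stands on the bench at the start.
- small_stone: Small grinding stone: the same grey bullet shape, 28 mm diameter, straight up to 34 mm, nose at 50 mm. Not part of either kit. Origin: centre of the underside, z up. Loose, stands on the bench at the start.
- big_block: Long dark wooden sanding block, 64 (x) x 32 (y) x 36 mm high, brown abrasive line round its foot. Not part of either kit. Origin: centre of the underside, z up. Loose, stands on the bench at the start.
- small_block: Short dark wooden sanding block, 36 (x) x 24 (y) x 36 mm high, brown abrasive line round its foot. Origin: centre of the underside, z up. Loose, stands on the bench at the start.
- burr_rack: Bystander: wooden rack 150 (x) x 50 (y) x 32 mm holding steel burrs, their tops up to 85 mm high. Origin: centre of the underside. Loose, 0.6 kg.
- bench_pin: Bystander: wooden bench block 120 (x) x 100 (y) x 60 mm with a V trough along x. Origin: centre of the underside. Loose, 0.7 kg.

How it is judged (in metres and radians):
At the end, for the whole second after the job is handed in: Each of the four things in its named compartment: within 12 mm of its centre along and across the tray, on its floor within 4 mm, upright within 0.1 rad, at rest; small stone, long block, burr rack and bench block within 20 mm of where they began (x of big_drum in the frame of wing_tray between -0.012 and 0.012 m and y of big_drum in the frame of wing_tray between -0.012 and 0.012 m and z of big_drum in the frame of wing_tray between 0 and 0.008 m and angle between each of big_drum, small_block, big_stone, small_drum's own z axis and vertical below 0.1 rad and linear speed of each of big_drum, small_block, big_stone, small_drum below 0.02 m/s and x of small_block in the frame of wing_tray between -0.079 and -0.055 m and y of small_block in the frame of wing_tray between -0.012 and 0.012 m and z of small_block in the frame of wing_tray between 0 and 0.008 m and x of big_stone in the frame of horn_tray between -0.012 and 0.012 m and y of big_stone in the frame of horn_tray between -0.012 and 0.012 m and z of big_stone in the frame of horn_tray between 0 and 0.008 m and x of small_drum in the frame of horn_tray between -0.079 and -0.055 m and y of small_drum in the frame of horn_tray between -0.012 and 0.012 m and z of small_drum in the frame of horn_tray between 0 and 0.008 m and distance of each of small_stone, big_block, burr_rack, bench_pin from where it was at the start of the episode below 0.02 m); the robot touches nothing.
It fails at once if the small stone knocked away or over (distance of small_stone from where it was at the start of the episode above 0.03 m or angle between small_stone's own z axis and vertical above 0.5 rad).
It fails at once if the long block knocked away or over (distance of big_block from where it was at the start of the episode above 0.03 m or angle between big_block's own z axis and vertical above 0.5 rad).
It fails at once if the burr rack knocked away or over (distance of burr_rack from where it was at the start of the episode above 0.03 m or angle between burr_rack's own z axis and vertical above 0.5 rad).
It fails at once if the bench block knocked away or over (distance of bench_pin from where it was at the start of the episode above 0.03 m or angle between bench_pin's own z axis and vertical above 0.5 rad).
It also fails if it takes over 102 s, if anything falls off the work surface, if the arm or the gripper's body presses on something with over 40 N, if the wrist force passes 120 N, or if a joint passes its speed limit or range.

### The arm

A 7-joint arm with a two-finger parallel gripper is mounted at the origin on the work surface. World frame = base frame: x ahead of the robot, y to its left, z up, the work surface at z = 0. Lengths are in mm, angles in rad, forces in N, time in s.
With the tool pointing down it reaches from about 425 to 950 mm from the base axis. Payload 16.7 kg.
Tool frame: the origin (TCP) lies between the finger pads; the fingertips stand nose_length ahead of it and the grasp point (between the pads) lies 8 mm behind it (nose_length is the distance from the TCP to the fingertips, in mm); z points along the fingers, y is the line along which they close (so a half turn about z gives the same grasp; the last joint's range is limited). The gripper opens to 94 mm and grips with 3 to 60 N. Pads are 16 mm wide; open, the fingers measure 119 mm over their backs; the gripper's body (75 mm by 177 mm) begins 78 mm behind the grasp point.
Start: joints at [-1.355, 0.426, 0.074, 1.606, -0.034, 1.111, -0.067], TCP at [240.817, 630.541, 216.467] pointing down, gripper open.
Joint ranges: [-2.85, 2.85], [-0.5, 2.14], [-1.23, 1.37], [0.21, 2.46], [-1.02, 4.16], [0.16, 2.05], [-2.73, 2.73]. Speed limits (rad/s): [1.89, 1.89, 2.39, 2.39, 3.01, 3.01, 3.01].

### API

Orientations are given as [roll, pitch, yaw] about the fixed x, y, z axes, in that order (R = Rz(yaw) Ry(pitch) Rx(roll)).
In Python, from cell import * gives the robot as it stands.
- The arm moves only by the tool jog_arm, never from a script. Its argument "targets" is a list of rows, each a list of 6 numbers: the shift along the tool's x, y, z scaled (see below), then the turn, a rotation vector about the tool's x, y, z scaled (see below). In form: [[dx, dy, dz, wx, wy, wz], ...]. A call has 1 to 20 rows; each row is the pose to reach, as a shift and turn from the pose commanded when the call began, along the tool's axes at that moment; what a row does not reach only later rows make up. The controller multiplies each number of a shift by 25 cm and each number of a turn by 90 degrees. A row lasts 1/10 s, in which the tool goes at most 50 mm and 8.59 degrees, less where a joint would pass 70% of its speed; a pose out of reach is approached as far as the arm can. A call with a number of a shift or a turn outside -1 to 1 is refused whole. A call with a gripper value outside its range is refused whole. "fingers" is the opening, from 0 (shut) to 1 (fully open), set as the call begins (left out, the last holds). The fingers move at their own pace and stop on an object; the grip force is fixed at half the most. Time passes only in rows, so rows that repeat a pose let the fingers close. It gives the time, the measured TCP pose, the force, the opening and the grip force at its end, in the units of the state.
- observe(): the state, without advancing time (a new reading comes with each control period).
- snapshot(name): name is "side" or "top" or "wrist"; returns a dict with "color" (384x512x3 uint8, red, green, blue), "camera_matrix" (3x3 intrinsics, pixels), "D" ([k1, k2, p1, p2, k3] as OpenCV has them; the pictures are not rectified), "R" (3x3) and "t" (3): a world point X has camera coordinates R X + t. Camera axes: x right, y down, z forward; pixel columns grow to the right and rows downward; lengths in mm; the calibration is good to about 2 mm. A picture is of the moment at which its call begins. There is no depth.
- sign_off(): hands the job in; it is judged then, once.
Trained networks look in a picture, given as the dict that the camera call returned (one of the last four; its "shot" number tells which), for a name from the list of things; names that differ only in an ending like _2 or _b are one class to them, and where a whole thing is asked for, a point or a joint stands for the part that bears it (a point fixed in the world has none). Each returns a list of dicts, best first, with "p" (0 to 1); they miss things now and then, are a little off and sometimes report something else, mostly with a low value. They report only what shows in the picture. A call takes as long as a camera call.
- recognise(picture, thing): "rect" ([centre column, centre row, width, height] in pixels, round what is visible of it).
- landmark_of(picture, thing): "uv" ([column, row] in pixels: a listed point, or the origin of a listed thing).
The state is a dict: "time": time; "joints": joint angles; "dq": joint speeds; "tau": joint torques, N m; "tcp_pos": TCP position; "orientation": TCP orientation; "force": force on the tool from outside, world axes, zero at the start; "wrist_torque": the same for the moment, N m; "opening": finger opening in mm; "finger_force": force on a finger pad.
Only numpy, scipy, OpenCV 4.12 (cv2) and the standard library are available. Lean on these libraries where they do the work, as an engineer would, in place of code of your own. Each camera call takes 0.05 s, during which the arm holds its last target. There are 200 camera calls.

## Working session

There is one attempt and no reset: what is moved stays moved. The work goes in short steps, Python scripts to look and compute and a tool call to move; the robot and the scene stay as the last step left them, time stands still between calls to the robot, and variables do not carry over. Pictures are saved under pics/ and viewed, at most 14 in all, crops included, and the job is handed in when it is done.

Besides the shell and the picture viewer there is one more tool, called after ">>>" as a command line: name --pt "numbers of a row" for each row, then --argument value for the rest. jog_arm: Moves the arm, as the interface text tells. Its arguments: {"type":"object","properties":{"targets":{"type":"array","items":{"type":"array","items":{"type":"number","minimum":-1,"maximum":1}}},"fingers":{"type":"number"}},"required":["targets"]}

```bash
mkdir -p pics; cat > h.py <<'E'
from cell import *
import numpy as np, cv2
N=["wing_tray","horn_tray","big_drum","small_drum","big_stone","small_stone","big_block","small_block","burr_rack","bench_pin"]
def ray(p,uv):
    K=np.array(p["camera_matrix"]);D=np.array(p["D"]);R=np.array(p["R"]);t=np.array(p["t"])
    n=cv2.undistortPoints(np.array([[uv]],float),K,D)[0,0]
    d=R.T@np.array([n[0],n[1],1]);return -R.T@t,d/np.linalg.norm(d)
def at(p,uv,z):
    o,d=ray(p,uv);return o+d*(z-o[2])/d[2]
def proj(p,X):
    R=np.array(p["R"]);r,_=cv2.Rodrigues(R)
    return cv2.projectPoints(np.array(X,float).reshape(-1,3),r,np.array(p["t"],float),np.array(p["camera_matrix"]),np.array(p["D"]))[0][:,0]
def tri(rs):
    A=sum(np.eye(3)-np.outer(d,d) for o,d in rs);b=sum((np.eye(3)-np.outer(d,d))@o for o,d in rs)
    return np.linalg.solve(A,b)
def save(p,n): cv2.imwrite("pics/"+n+".png",p["color"][:,:,::-1])
E
python3 - <<'E'
from h import *
s=observe();print({k:np.round(s[k],3) for k in ("time","tcp_pos","orientation","opening","force")}, [k for k in s])
P={n:snapshot(n) for n in("side","top","wrist")}
big=[]
for n,p in P.items(): save(p,n+"0"); print(n,"cam at",ray(p,(256,192))[0].round())
for o in N:
    rs=[]
    for n in P:
        l=landmark_of(P[n],o); r=recognise(P[n],o)
        if l:
            print(o,n,"lm",[(np.round(a["uv"]).tolist(),round(a["p"],2),at(P[n],a["uv"],0)[:2].round().tolist()) for a in l[:2]], "rect",[(np.round(a["rect"]).tolist(),round(a["p"],2)) for a in r[:2]])
            if n!="wrist": rs.append(ray(P[n],l[0]["uv"]))
    if len(rs)>1: print("   tri",tri(rs).round(1))
cv2.imwrite("pics/st0.png",np.hstack([P["side"]["color"],P["top"]["color"]])[:,:,::-1])
E
```

```text
{'time': np.float64(0.0), 'tcp_pos': array([240.702, 630.136, 215.737]), 'orientation': array([-3.14 ,  0.   ,  2.777]), 'opening': np.float64(93.966), 'force': array([-1.076,  0.77 , -0.502])} ['time', 'joints', 'dq', 'tau', 'tcp_pos', 'orientation', 'force', 'wrist_torque', 'finger_force', 'opening']
side cam at [480. 804. 827.]
top cam at [ 390.   -7. 1084.]
wrist cam at [178. 654. 384.]
wing_tray side lm [([233.0, 154.0], 0.91, [611.0, -195.0])] rect [([286.0, 187.0, 18.0, 19.0], 0.63), ([229.0, 156.0, 34.0, 52.0], 0.62)]
wing_tray top lm [([324.0, 155.0], 0.78, [629.0, -195.0])] rect [([321.0, 156.0, 68.0, 27.0], 0.67)]
   tri [ 619.5 -193.5    3.9]
horn_tray side lm [([209.0, 253.0], 0.83, [626.0, 186.0])] rect [([208.0, 251.0, 42.0, 71.0], 0.72)]
horn_tray top lm [([210.0, 158.0], 0.96, [631.0, 170.0])] rect [([361.0, 213.0, 15.0, 12.0], 0.64), ([207.0, 160.0, 68.0, 29.0], 0.62)]
   tri [631.7 172.6 -17.6]
big_drum side lm [([303.0, 296.0], 0.73, [399.0, 287.0]), ([288.0, 221.0], 0.16, [435.0, 65.0])] rect [([305.0, 293.0, 22.0, 24.0], 0.59)]
big_drum top lm [([169.0, 231.0], 
[... 1131 characters left out ...]
lm [([293.0, 167.0], 0.49, [426.0, -154.0])] rect [([293.0, 161.0, 11.0, 18.0], 0.72), ([292.0, 214.0, 14.0, 18.0], 0.37)]
small_block top lm [([211.0, 230.0], 0.64, [404.0, 166.0]), ([322.0, 217.0], 0.49, [433.0, -179.0])] rect [([321.0, 217.0, 12.0, 8.0], 0.44)]
   tri [421.3 126.8 241.1]
burr_rack side lm [([245.0, 105.0], 0.91, [599.0, -474.0])] rect [([244.0, 104.0, 42.0, 17.0], 0.89)]
burr_rack top lm [([411.0, 160.0], 0.86, [605.0, -465.0])] rect [([415.0, 160.0, 34.0, 47.0], 0.72)]
   tri [ 600.6 -461.3    8.7]
bench_pin top lm [([120.0, 164.0], 0.71, [621.0, 454.0]), ([214.0, 228.0], 0.59, [408.0, 159.0])] rect [([117.0, 163.0, 46.0, 44.0], 0.89), ([207.0, 159.0, 68.0, 25.0], 0.65)]
```

View pics/top0.png

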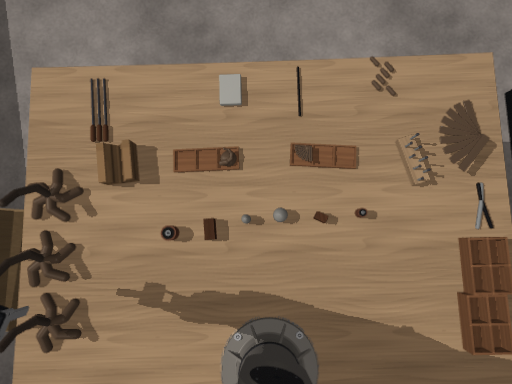

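View pics/side0.png

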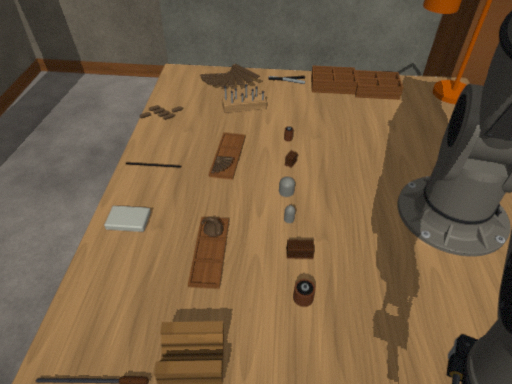

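The top view shows the trays at px (207,160), with the horn at its right end, and (323,155), with the wing at its left end. The row of loose things, left to right: big drum (170,232), long block (210,229), small stone (246,218), big stone (280,215), small block (320,217), small drum (361,212). The side view shows the same order. Next I'll go in for close wrist views.

>>> jog_arm --pt "-0.98 -0.87 0 0 0 0.768" --pt "-0.98 -0.87 0 0 0 0.768" --pt "-0.98 -0.87 0 0 0 0.768" --pt "-0.98 -0.87 0 0 0 0.768" --pt "-0.98 -0.87 0 0 0 0.768" --pt "-0.98 -0.87 0 0 0 0.768" --pt "-0.98 -0.87 0 0 0 0.768" --pt "-0.98 -0.87 0 0 0 0.768" --pt "-0.98 -0.87 0 0 0 0.768" --pt "-0.98 -0.87 0 0 0 0.768" --pt "-0.98 -0.87 0 0 0 0.768" --pt "-0.98 -0.87 0 0 0 0.768" --pt "-0.98 -0.87 0 0 0 0.768" --pt "-0.98 -0.87 0 0 0 0.768"

```text
time: 4.55
tcp_pos: [392.0, 340.1, 216.4]
orientation: [-3.141, 0.0, 1.571]
force: [-0.5, -0.1, -0.1]
opening: 94.4
finger_force: 0.0
```

```bash
cat >> h.py <<'E'
import pickle
def look(tag,names=N):
    p=snapshot("wrist");save(p,tag);s=observe()
    print("t",round(s["time"],2),"tcp",np.round(s["tcp_pos"],1),np.round(s["orientation"],3),"axis",np.round(ray(p,(256,192))[1],2),"cam",ray(p,(256,192))[0].round())
    for o in names:
        l=landmark_of(p,o);r=recognise(p,o)
        for a in l[:1]: print(o,"lm",np.round(a["uv"]),round(a["p"],2),at(p,a["uv"],0)[:2].round(1),end=" ")
        for a in r[:1]: print("rect",np.round(a["rect"]),round(a["p"],2),end="")
        if l or r: print()
    pickle.dump({k:p[k] for k in("camera_matrix","D","R","t","color")},open("pics/"+tag+".pkl","wb"))
    return p
E
python3 -c "
from h import *
look('w1')"
```

```text
t 4.6 tcp [392.  340.  216.4] [-3.142  0.     1.571] axis [ 0.02 -0.23 -0.97] cam [392. 407. 385.]
horn_tray lm [411. 281.] 0.93 [625.  182.3] 
big_drum lm [250. 212.] 0.59 [390.5 288.3] rect [256. 218.  37.  43.] 0.6
small_drum lm [249. 214.] 0.37 [389.9 285.1] 
rect [264. 315.  51.   7.] 0.52
rect [448.  82. 120. 101.] 0.63
bench_pin lm [435.  91.] 0.82 [622.5 446.5] rect [448.  82. 123. 106.] 0.92
```

View pics/w1.png

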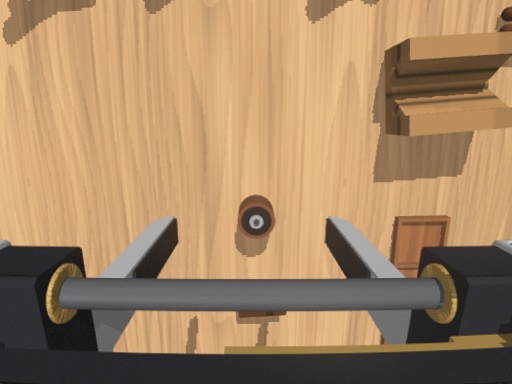

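The wrist view shows the big drum's nut at about (256,222) and the fingertips at (175,220) and (328,220). Next I'll go past both trays and the row.

>>> jog_arm --pt "-0.84 0.88 0 0 0 0" --pt "-0.84 0.88 0 0 0 0" --pt "-0.84 0.88 0 0 0 0" --pt "-0.84 0.88 0 0 0 0" --pt "-0.84 0.88 0 0 0 0" --pt "-0.84 0.88 0 0 0 0" --pt "-0.84 0.88 0 0 0 0" --pt "-0.84 0.88 0 0 0 0" --pt "-0.84 0.88 0 0 0 0" --pt "-0.84 0.88 0 0 0 0"

```text
time: 6.6
tcp_pos: [611.2, 131.4, 216.4]
orientation: [-3.141, -0.001, 1.572]
force: [-0.7, 0.1, -0.1]
opening: 94.0
finger_force: 0.0
```

```bash
python3 -c "
from h import *
p=look('w2',['horn_tray','small_stone','big_block']);print(p['camera_matrix'][0][0], p['D'])"
```

```text
t 6.65 tcp [611.3 131.3 216.6] [-3.141e+00 -1.000e-03  1.572e+00] axis [ 0.02 -0.23 -0.97] cam [611. 199. 385.]
horn_tray lm [263. 136.] 0.81 [626.4 180.4] rect [264. 130.  61. 170.] 0.66
small_stone lm [121. 226.] 0.87 [433.8  58.7] rect [116. 233.  37.  34.] 0.74
big_block lm [ 90. 148.] 0.88 [403.2 164.7] rect [ 84. 146.  68.  32.] 0.75
299.92541712049405 [-0.05235949  0.          0.          0.          0.        ]
```

>>> jog_arm --pt "-0.72 0 0 0 0 0" --pt "-0.72 0 0 0 0 0" --pt "-0.72 0 0 0 0 0" --pt "-0.72 0 0 0 0 0" --pt "-0.72 0 0 0 0 0" --pt "-0.72 0 0 0 0 0" --pt "-0.72 0 0 0 0 0"

```text
time: 7.65
tcp_pos: [612.0, -48.7, 216.3]
orientation: [-3.141, -0.0, 1.572]
force: [0.4, 0.5, 0.6]
opening: 94.0
finger_force: 0.0
```

>>> jog_arm --pt "-0.72 0 0 0 0 0" --pt "-0.72 0 0 0 0 0" --pt "-0.72 0 0 0 0 0" --pt "-0.72 0 0 0 0 0" --pt "-0.72 0 0 0 0 0" --pt "-0.72 0 0 0 0 0" --pt "-0.72 0 0 0 0 0"

```text
time: 8.35
tcp_pos: [612.5, -227.9, 216.2]
orientation: [-3.141, -0.001, 1.573]
force: [0.1, -0.3, 0.5]
opening: 93.9
finger_force: 0.0
```

```bash
python3 -c "
from h import *
look('w3',['wing_tray','small_block'])"
```

```text
t 8.4 tcp [ 612.5 -227.9  216.3] [-3.141e+00 -1.000e-03  1.573e+00] axis [ 0.02 -0.23 -0.97] cam [ 612. -161.  385.]
wing_tray lm [260. 144.] 0.62 [ 624.7 -188.6] rect [263. 137.  73. 168.] 0.94
small_block lm [111. 128.] 0.83 [ 434.4 -168.4] rect [102. 128.  37.  37.] 0.61
```

>>> jog_arm --pt "-0.4 -0.72 0 0 0 0" --pt "-0.4 -0.72 0 0 0 0" --pt "-0.4 -0.72 0 0 0 0" --pt "-0.4 -0.72 0 0 0 0" --pt "-0.4 -0.72 0 0 0 0" --pt "-0.4 -0.72 0 0 0 0" --pt "-0.4 -0.72 0 0 0 0" --pt "-0.4 -0.72 0 0 0 0"

```text
time: 9.4
tcp_pos: [433.2, -329.1, 216.3]
orientation: [-3.141, 0.0, 1.573]
force: [-0.5, 1.1, 0.4]
opening: 93.6
finger_force: 0.0
```

```bash
python3 -c "
from h import *
look('w4',['wing_tray','small_block','small_drum','big_stone'])"
```

```text
t 9.45 tcp [ 433.  -329.2  216.3] [-3.141  0.     1.573] axis [ 0.02 -0.23 -0.97] cam [ 433. -262.  385.]
wing_tray lm [408.  61.] 0.94 [ 624.6 -188.7] rect [409.  74.  86. 143.] 0.65
small_block lm [249.  42.] 0.8 [ 430.5 -170.1] rect [251.  37.  31.  44.] 0.7
small_drum lm [258. 146.] 0.92 [ 442.1 -292.6] rect [261. 147.  23.  25.] 0.9
```

>>> jog_arm --pt "0.6 0 0 0 0 0" --pt "0.6 0 0 0 0 0" --pt "0.6 0 0 0 0 0" --pt "0.6 0 0 0 0 0" --pt "0.6 0 0 0 0 0" --pt "0.6 0 0 0 0 0" --pt "0.6 0 0 0 0 0"

```text
time: 10.55
tcp_pos: [431.7, -181.3, 216.5]
orientation: [-3.141, 0.0, 1.568]
force: [-0.8, 0.4, -0.7]
opening: 93.9
finger_force: 0.0
```

```bash
python3 -c "
from h import *
look('w5',['wing_tray','horn_tray','small_block','small_drum','big_stone','small_stone'])
a=[cv2.imread(f'pics/w{i}.png')[:288] for i in (2,3,4,5)]
m=np.vstack([np.hstack(a[:2]),np.hstack(a[2:])]);cv2.imwrite('pics/m1.png',cv2.resize(m,(800,450)))"
```

```text
t 10.6 tcp [ 431.7 -181.2  216.4] [-3.141  0.     1.568] axis [ 0.02 -0.23 -0.97] cam [ 432. -114.  385.]
wing_tray lm [394. 181.] 0.84 [ 621.2 -190.7] rect [403. 175.  84. 156.] 0.97
rect [252. 166.  29.  38.] 0.9
small_drum lm [258. 252.] 0.56 [ 441.  -291.6] rect [261. 260.  20.  31.] 0.58
big_stone lm [256.  67.] 0.93 [438.5 -50.3] rect [262.  59.  40.  46.] 0.94
small_stone lm [251. 164.] 0.32 [ 432.2 -168.5]
```

View pics/m1.png

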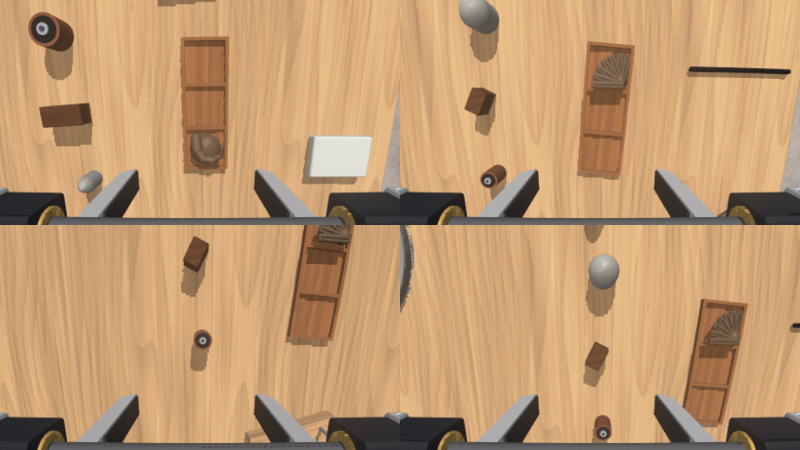

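The montage shows both trays clearly: horn tray in w2 at about (262,130), wing tray in w3 at (262,137), and drum, block and stone below them. Next step: fit model silhouettes to these views.

```bash
python3 - <<'E'
import cv2
i2,i3,i4,i5,i1=[cv2.imread(f'pics/w{k}.png') for k in (2,3,4,5,1)]
for n,im,uv in [("tray",i2,(262,80)),("traywall",i2,(237,100)),("bench",i2,(180,200)),("shadow",i2,(77,85)),("bdrum",i2,(83,45)),("bdrumtop",i2,(48,38)),("block",i2,(83,147)),("blockshadow",i2,(95,175)),("stone",i5,(258,60)),("stoneshadow",i5,(258,105)),("sdrum",i3,(118,226)),("traysh",i3,(262,160)),("sblock",i5,(252,165)),("sblockL",i5,(246,175))]:
    px=im[uv[1]:uv[1]+1,uv[0]:uv[0]+1];print(n,px[0,0][::-1],cv2.cvtColor(px,cv2.COLOR_BGR2HSV)[0,0], round(px[0,0,2]/max(1,px[0,0,1]),2))
E
```

```text
tray [179 119  78] [ 12 144 179] 1.5
traywall [161 108  70] [ 13 144 161] 1.49
bench [227 182 131] [ 16 108 227] 1.25
shadow [157 122  89] [ 15 110 157] 1.29
bdrum [72 50 36] [ 12 128  72] 1.44
bdrumtop [178 181 179] [ 70   4 181] 0.98
block [98 66 46] [ 12 135  98] 1.48
blockshadow [147 116  84] [ 15 109 147] 1.27
stone [154 149 142] [ 18  20 154] 1.03
stoneshadow [158 125  90] [ 15 110 158] 1.26
sdrum [58 51 45] [14 57 58] 1.14
traysh [174 116  74] [ 13 147 174] 1.5
sblock [110  75  51] [ 12 137 110] 1.47
sblockL [110  76  51] [ 13 137 110] 1.45
```

```bash
cat > fit.py <<'E'
from h import *
from scipy.optimize import minimize
V={}
def view(i):
    if i not in V:
        p=pickle.load(open(f"pics/w{i}.pkl","rb"));c=p["color"].astype(float);r=c[...,0]/np.maximum(c[...,1],1)
        m=((r>1.37)|(r<1.17)|(c[...,0]<105)).astype(np.uint8)
        p["m"]=cv2.morphologyEx(cv2.morphologyEx(m,cv2.MORPH_OPEN,np.ones((3,3))),cv2.MORPH_CLOSE,np.ones((9,9)));V[i]=p
    return V[i]
a=np.linspace(0,2*np.pi,48,endpoint=False)
def ring(r,z): return np.c_[r*np.cos(a),r*np.sin(a),0*a+z]
def drum(d): return np.vstack([ring(d/2,0),ring(d/2,40),ring(4,46)])
def stone(d): return np.vstack([ring(d/2,0)]+[ring(d/2*np.sqrt(1-s*s),34+16*s) for s in np.linspace(0,1,8)])
def box(x,y,h): return np.array([[i*x/2,j*y/2,k*h] for i in(-1,1) for j in(-1,1) for k in(0,1)])
def fit(pts,rois,x0,freez=True,yaw=False):
    def cost(q):
        x,y,z,w=q;c,s=np.cos(w),np.sin(w)
        X=pts@np.array([[c,s,0],[-s,c,0],[0,0,1]])+[x,y,z];J=0
        for i,(u0,v0,u1,v1) in rois:
            p=view(i);h=cv2.convexHull(proj(p,X).astype(np.float32))[:,0]
            S=8;big=np.zeros(((v1-v0)*S,(u1-u0)*S),np.uint8)
            cv2.fillConvexPoly(big,np.round((h-[u0-.5,v0-.5])*S).astype(np.int32),255)
            mod=cv2.resize(big,(u1-u0,v1-v0),interpolation=cv2.INTER_AREA)/255.;m=p["m"][v0:v1,u0:u1]
            J+=1-np.minimum(mod,m).sum()/np.maximum(mod,m).sum()
        return J/len(rois)
    act=[0,1]+([2] if freez else [])+([3] if yaw else []);q=np.array(x0,float)
    def f(v): q2=q.copy();q2[act]=v;return cost(q2)
    best=None
    for w in ([x0[3]-.3,x0[3],x0[3]+.3] if yaw else [0]):
        s=q[act].copy(); 
        if yaw: s[-1]=w
        sim=np.vstack([s]+[s+np.eye(len(act))[k]*(.2 if act[k]==3 else 8) for k in range(len(act))])
        r=minimize(f,s,method="Nelder-Mead",options=dict(initial_simplex=sim,xatol=.01,fatol=1e-5))
        if best is None or r.fun<best.fun: best=r
    q[act]=best.x;return q.round(3),round(best.fun,3)
E
python3 - <<'E'
from fit import *
for fz in (True,False):
  print("horn",fit(box(206,72,11),[(2,(222,35,305,235))],[626,178,0,-1.57],False,True)) if not fz else 0
  print("wing",fit(box(206,72,11),[(3,(215,40,310,245)),(5,(350,80,450,245))],[624,-190,0,1.45],fz,True))
  print("bdrum",fit(drum(46),[(1,(225,185,290,245)),(2,(30,5,105,68))],[392,290,0,0],fz))
  print("bstone",fit(stone(44),[(5,(238,30,290,90)),(3,(60,0,130,45))],[438,-50,0,0],fz))
  print("sblock",fit(box(36,24,36),[(3,(78,105,128,150)),(5,(233,145,275,190)),(4,(230,10,275,60))],[432,-169,0,1],fz,True))
  print("sdrum",fit(drum(28),[(3,(96,200,140,250)),(4,(240,125,280,170))],[442,-292,0,0],fz))
p=view(1);
for uv in((175,222),(328,222)): o,d=ray(p,uv); x=392+(-47 if uv[0]<256 else 47); print("tip",o+d*(x-o[0])/d[0])
E
```

```text
wing (array([ 626.017, -187.529,    1.149,    1.489]), np.float64(0.18))
bdrum (array([3.98155e+02, 2.89466e+02, 2.80000e-02, 0.00000e+00]), np.float64(0.036))
bstone (array([442.518, -45.882,  -2.241,   0.   ]), np.float64(0.048))
sblock (array([ 432.125, -169.974,   -3.053,    1.119]), np.float64(0.083))
sdrum (array([ 442.489, -292.009,   -1.4  ,    0.   ]), np.float64(0.194))
horn (array([625.355, 180.628,   0.   ,  -1.554]), np.float64(0.109))
wing (array([ 626.29 , -187.603,    0.   ,    1.487]), np.float64(0.182))
bdrum (array([398.068, 289.476,   0.   ,   0.   ]), np.float64(0.036))
bstone (array([442.824, -46.188,   0.   ,   0.   ]), np.float64(0.053))
sblock (array([ 432.36 , -170.113,    0.   ,    1.138]), np.float64(0.096))
sdrum (array([ 442.684, -291.89 ,    0.   ,    0.   ]), np.float64(0.197))
tip [345.         346.35180743 208.98154479]
tip [439.         347.60492668 212.41526758]
```

```bash
cat >> fit.py <<'E'
def draw(i,items,roi,k):
    p=view(i);im=np.ascontiguousarray(p["color"][:,:,::-1]);u0,v0,u1,v1=roi
    im=cv2.resize(im[v0:v1,u0:u1],None,fx=k,fy=k,interpolation=cv2.INTER_CUBIC)
    for pts,q in items:
        x,y,z,w=q;c,s=np.cos(w),np.sin(w);X=pts@np.array([[c,s,0],[-s,c,0],[0,0,1]])+[x,y,z]
        h=((proj(p,X)-[u0-.5,v0-.5])*k).astype(np.int32);cv2.polylines(im,[cv2.convexHull(h)],True,(0,255,0),1)
        t=h[pts[:,2]==pts[:,2][pts[:,2]>0].min()] ; cv2.polylines(im,[cv2.convexHull(t)],True,(255,0,255),1)
    return im
E
python3 - <<'E'
from fit import *
h=(box(206,72,11),[625.355,180.628,0,-1.554]);w=(box(206,72,11),[626.29,-187.6,0,1.487])
A=draw(2,[h],(215,30,310,240),2);B=draw(3,[w],(215,30,310,240),2)
bd=(drum(46),[398.07,289.48,0,0]);bs=(stone(44),[442.8,-46.2,0,0]);sb=(box(36,24,36),[432.36,-170.1,0,1.138]);sd=(drum(28),[442.7,-291.9,0,0])
C=np.vstack([draw(1,[bd],(225,180,295,250),3),draw(5,[bs],(228,25,298,95),3)])
D=np.vstack([draw(5,[sb],(220,135,290,205),3),draw(4,[sd],(225,115,295,185),3)])
cv2.imwrite("pics/ov.png",np.hstack([A,B,C,D]))
E
```

```text
(no output)
```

View pics/ov.png

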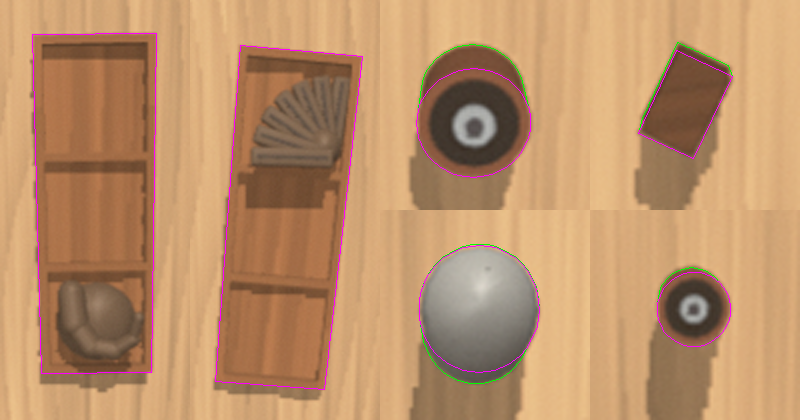

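The overlays fit well. Only the stone's outline runs about 2 px into its shadow, so I take its y as -48.5. First pick: the small block.

>>> jog_arm --pt "0.045 0.002 0.2 0 0 0.274" --pt "0.045 0.002 0.35 0 0 0.274" --pt "0.045 0.002 0.45 0 0 0.274" --pt "0.045 0.002 0.5 0 0 0.274" --pt "0.045 0.002 0.58 0 0 0.274" --pt "0.045 0.002 0.66 0 0 0.274" --pt "0.045 0.002 0.72 0 0 0.274" --pt "0.045 0.002 0.76 0 0 0.274" --pt "0.045 0.002 0.78 0 0 0.274" --pt "0.045 0.002 0.78 0 0 0.274" --pt "0.045 0.002 0.78 0 0 0.274"

```text
time: 12.3
tcp_pos: [432.7, -168.9, 22.1]
orientation: [3.141, -0.0, 1.141]
force: [-0.2, 0.6, 0.0]
opening: 94.5
finger_force: 0.0
```

>>> jog_arm --pt "0 0 0 0 0 0" --pt "0 0 0 0 0 0" --pt "0 0 0 0 0 0" --pt "0 0 0 0 0 0" --pt "0 0 0 0 0 0" --pt "0 0 0 0 0 0" --pt "0 0 0 0 0 0" --pt "0 0 0 0 0 0" --fingers 0

```text
time: 13.1
tcp_pos: [432.3, -168.8, 21.5]
orientation: [-3.141, 0.0, 1.14]
force: [-0.6, -0.3, -0.3]
opening: 33.7
finger_force: 0.0
```

>>> jog_arm --pt "0 0 0 0 0 0" --pt "0 0 0 0 0 0" --pt "0 0 0 0 0 0" --pt "0 0 0 0 0 0" --pt "0 0 -0.04 0 0 0" --pt "0 0 -0.12 0 0 0" --pt "0 0 -0.2 0 0 0" --pt "0 0 -0.3 0 0 0" --pt "0 0 -0.35 0 0 0" --pt "0 0 -0.35 0 0 0" --pt "0 0 -0.35 0 0 0"

```text
time: 14.2
tcp_pos: [432.4, -168.5, 108.7]
orientation: [3.141, -0.0, 1.141]
force: [-0.3, 0.5, -0.4]
opening: 23.9
finger_force: 29.7
```

>>> jog_arm --pt "0.001 0.15 0 0 0 -0.05" --pt "0.002 0.3 0 0 0 -0.1" --pt "0.004 0.45 0 0 0 -0.15" --pt "0.006 0.6 0 0 0 -0.2" --pt "0.008 0.72 0 0 0 -0.221" --pt "0.008 0.8 0 0 0 -0.221" --pt "0.008 0.826 0 0 0 -0.221" --pt "0.008 0.826 0 0 0 -0.221" --pt "0.008 0.826 0 0 0 -0.221" --pt "0.008 0.826 0 0 0 -0.221"

```text
time: 15.2
tcp_pos: [619.9, -252.8, 108.8]
orientation: [-3.141, -0.0, 1.487]
force: [-0.5, 0.4, -0.7]
opening: 23.9
finger_force: 29.7
```

>>> jog_arm --pt "0 0 0.1 0 0 0" --pt "0 0 0.18 0 0 0" --pt "0 0 0.24 0 0 0" --pt "0 0 0.28 0 0 0" --pt "0 0 0.3 0 0 0" --pt "0 0 0.315 0 0 0" --pt "0 0 0.325 0 0 0" --pt "0 0 0.331 0 0 0" --pt "0 0 0.331 0 0 0" --pt "0 0 0.331 0 0 0"

```text
time: 16.2
tcp_pos: [621.0, -253.3, 26.5]
orientation: [3.141, 0.0, 1.487]
force: [-0.1, 1.0, -0.3]
opening: 23.6
finger_force: 29.7
```

>>> jog_arm --pt "0 0 0 0 0 0" --pt "0 0 0 0 0 0" --pt "0 0 0 0 0 0" --pt "0 0 0 0 0 0" --pt "0 0 -0.03 0 0 0" --pt "0 0 -0.1 0 0 0" --pt "0 0 -0.2 0 0 0" --pt "0 0 -0.3 0 0 0" --pt "0 0 -0.4 0 0 0" --pt "0 0 -0.5 0 0 0" --pt "0 0 -0.6 0 0 0" --pt "0 0 -0.7 0 0 0" --pt "0 0 -0.76 0 0 0" --pt "0 0 -0.76 0 0 0" --pt "0 0 -0.76 0 0 0" --fingers 1

```text
time: 17.7
tcp_pos: [620.7, -253.1, 216.1]
orientation: [3.142, -0.0, 1.487]
force: [0.5, 0.2, -1.9]
opening: 94.0
finger_force: 0.0
```

```bash
python3 -c "
from h import *
look('w6',['wing_tray','small_block','small_drum'])"
```

```text
t 17.75 tcp [ 620.4 -252.9  215.4] [-3.14  -0.     1.487] axis [-0.   -0.23 -0.97] cam [ 626. -186.  385.]
wing_tray lm [250. 126.] 0.83 [ 624.9 -192.8] rect [249. 117.  62. 169.] 0.7
small_block lm [255. 175.] 0.68 [ 625.9 -254.5] rect [251. 178.  18.  33.] 0.83
small_drum lm [124. 212.] 0.74 [ 445.1 -290.2] rect [116. 219.  36.  30.] 0.79
```

View pics/w6.png

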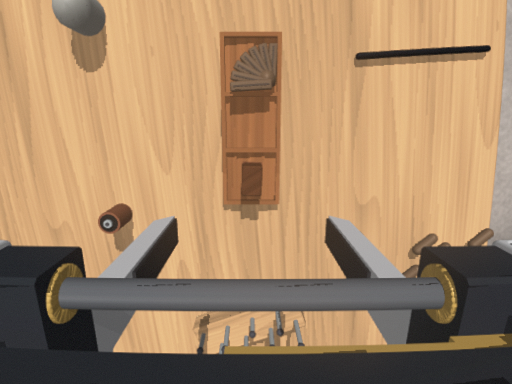

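The view shows the block centred in the end compartment at (251,180). Small drum next.

>>> jog_arm --pt "-0.05 -0.17 0.05 0 0 -0.02" --pt "-0.1 -0.34 0.15 0 0 -0.04" --pt "-0.16 -0.52 0.3 0 0 -0.0535" --pt "-0.215 -0.66 0.4 0 0 -0.0535" --pt "-0.215 -0.696 0.45 0 0 -0.0535" --pt "-0.215 -0.696 0.5 0 0 -0.0535" --pt "-0.215 -0.696 0.57 0 0 -0.0535" --pt "-0.215 -0.696 0.65 0 0 -0.0535" --pt "-0.215 -0.696 0.72 0 0 -0.0535" --pt "-0.215 -0.696 0.76 0 0 -0.0535" --pt "-0.215 -0.696 0.778 0 0 -0.0535" --pt "-0.215 -0.696 0.778 0 0 -0.0535" --pt "-0.215 -0.696 0.778 0 0 -0.0535"

```text
time: 19.35
tcp_pos: [443.4, -292.5, 22.3]
orientation: [3.141, 0.0, 1.571]
force: [-0.1, -0.2, 0.2]
opening: 93.8
finger_force: 0.0
```

>>> jog_arm --pt "0 0 0 0 0 0" --pt "0 0 0 0 0 0" --pt "0 0 0 0 0 0" --pt "0 0 0 0 0 0" --pt "0 0 0 0 0 0" --pt "0 0 0 0 0 0" --pt "0 0 0 0 0 0" --pt "0 0 0 0 0 0" --pt "0 0 0 0 0 0" --pt "0 0 0 0 0 0" --pt "0 0 0 0 0 0" --pt "0 0 0 0 0 0" --pt "0 0 -0.04 0 0 0" --pt "0 0 -0.12 0 0 0" --pt "0 0 -0.24 0 0 0" --pt "0 0 -0.36 0 0 0" --pt "0 0 -0.4 0 0 0" --pt "0 0 -0.4 0 0 0" --pt "0 0 -0.4 0 0 0" --fingers 0

```text
time: 21.25
tcp_pos: [442.7, -291.9, 121.2]
orientation: [-3.141, -0.0, 1.571]
force: [0.3, 0.3, -0.7]
opening: 27.3
finger_force: 30.0
```

>>> jog_arm --pt "0.14 0.1 0 0 0 0" --pt "0.28 0.2 0 0 0 0" --pt "0.42 0.31 0 0 0 0" --pt "0.56 0.42 0 0 0 0" --pt "0.7 0.52 0 0 0 0" --pt "0.84 0.63 0 0 0 0" --pt "0.96 0.72 0 0 0 0"

```text
time: 21.95
tcp_pos: [623.3, -49.8, 119.9]
orientation: [-3.139, -0.0, 1.572]
force: [-0.2, -1.1, -0.2]
opening: 27.8
finger_force: 30.0
```

>>> jog_arm --pt "0.16 0 0 0 0 0" --pt "0.32 0 0 0 0 0" --pt "0.48 0 0 0 0 0" --pt "0.64 0 0 0 0 0" --pt "0.8 0 0 0 0 0" --pt "0.92 0 0 0 0 0" --pt "0.96 0 0 0 0 0" --pt "0.96 0 0 0 0 0" --pt "0.96 0 0 0 0 0" --pt "0.96 0 0 0 0 0"

```text
time: 22.95
tcp_pos: [622.9, 185.7, 121.4]
orientation: [-3.141, 0.001, 1.569]
force: [1.0, 1.3, -0.7]
opening: 27.4
finger_force: 30.0
```

>>> jog_arm --pt "0.12 0.005 0 0 0 0" --pt "0.22 0.005 0 0 0 0" --pt "0.248 0.005 0 0 0 0" --pt "0.248 0.005 0 0 0 0" --pt "0.248 0.005 0.05 0 0 0" --pt "0.248 0.005 0.14 0 0 0" --pt "0.248 0.005 0.22 0 0 0" --pt "0.248 0.005 0.29 0 0 0" --pt "0.248 0.005 0.33 0 0 0" --pt "0.248 0.005 0.355 0 0 0" --pt "0.248 0.005 0.37 0 0 0" --pt "0.248 0.005 0.381 0 0 0" --pt "0.248 0.005 0.381 0 0 0" --pt "0.248 0.005 0.381 0 0 0"

```text
time: 24.35
tcp_pos: [624.2, 250.0, 26.9]
orientation: [3.141, -0.0, 1.571]
force: [0.1, 0.8, 0.3]
opening: 27.6
finger_force: 30.0
```

>>> jog_arm --pt "0 0 0 0 0 0" --pt "0 0 0 0 0 0" --pt "0 0 0 0 0 0" --pt "0 0 0 0 0 0" --pt "0 0 -0.03 0 0 0" --pt "0 0 -0.1 0 0 0" --pt "0 0 -0.2 0 0 0" --pt "0 0 -0.3 0 0 0" --pt "0 0 -0.4 0 0 0" --pt "0 0 -0.5 0 0 0" --pt "0 0 -0.6 0 0 0" --pt "0 0 -0.7 0 0 0" --pt "0 0 -0.76 0 0 0" --pt "0 0 -0.76 0 0 0" --pt "0 0 -0.76 0 0 0" --fingers 1

```text
time: 25.85
tcp_pos: [623.8, 249.8, 216.4]
orientation: [-3.142, -0.0, 1.571]
force: [-0.3, 0.5, -0.8]
opening: 94.0
finger_force: 0.0
```

```bash
python3 -c "
from h import *
look('w7',['horn_tray','small_drum','big_drum'])"
```

```text
t 25.9 tcp [623.5 249.7 215.8] [-3.141  0.     1.571] axis [ 0.02 -0.23 -0.97] cam [624. 317. 385.]
horn_tray lm [250. 223.] 0.57 [623.2 182.7] rect [253. 212.  64. 132.] 0.97
small_drum lm [252. 173.] 0.95 [625.6 251.2] rect [251. 177.  25.  29.] 0.93
big_drum lm [ 76. 146.] 0.91 [397.3 286.7] rect [ 65. 148.  58.  40.] 0.75
```

View pics/w7.png

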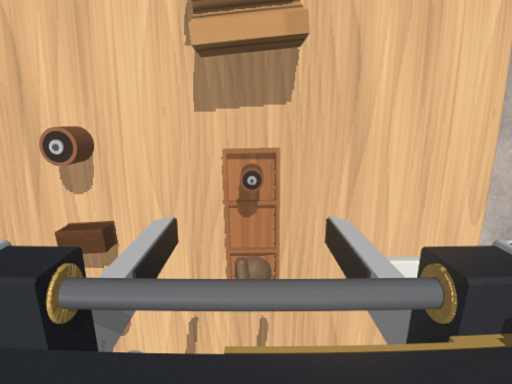

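The small drum stands in the horn tray's end compartment at (251,180). Big drum next.

>>> jog_arm --pt "0.03 -0.18 0 0 0 0" --pt "0.06 -0.36 0.05 0 0 0" --pt "0.1 -0.54 0.1 0 0 0" --pt "0.14 -0.72 0.2 0 0 0" --pt "0.159 -0.86 0.3 0 0 0" --pt "0.159 -0.903 0.4 0 0 0" --pt "0.159 -0.903 0.46 0 0 0" --pt "0.159 -0.903 0.5 0 0 0" --pt "0.159 -0.903 0.56 0 0 0" --pt "0.159 -0.903 0.64 0 0 0" --pt "0.159 -0.903 0.71 0 0 0" --pt "0.159 -0.903 0.755 0 0 0" --pt "0.159 -0.903 0.779 0 0 0" --pt "0.159 -0.903 0.779 0 0 0" --pt "0.159 -0.903 0.779 0 0 0"

```text
time: 27.7
tcp_pos: [398.6, 289.6, 22.2]
orientation: [3.141, -0.0, 1.571]
force: [-0.5, -0.2, 0.6]
opening: 93.8
finger_force: 0.0
```

>>> jog_arm --pt "0 0 0 0 0 0" --pt "0 0 0 0 0 0" --pt "0 0 0 0 0 0" --pt "0 0 0 0 0 0" --pt "0 0 0 0 0 0" --pt "0 0 0 0 0 0" --pt "0 0 0 0 0 0" --pt "0 0 0 0 0 0" --pt "0 0 0 0 0 0" --pt "0 0 0 0 0 0" --pt "0 0 -0.04 0 0 0" --pt "0 0 -0.12 0 0 0" --pt "0 0 -0.24 0 0 0" --pt "0 0 -0.36 0 0 0" --pt "0 0 -0.4 0 0 0" --pt "0 0 -0.4 0 0 0" --pt "0 0 -0.4 0 0 0" --fingers 0

```text
time: 29.4
tcp_pos: [397.8, 289.4, 121.2]
orientation: [-3.141, 0.0, 1.571]
force: [-0.0, 0.2, -1.9]
opening: 45.9
finger_force: 30.0
```

>>> jog_arm --pt "-0.13 0.11 0 0 0 0" --pt "-0.26 0.22 0 0 0 0" --pt "-0.4 0.34 0 0 0 0" --pt "-0.54 0.46 0 0 0 0" --pt "-0.68 0.58 0 0 0 0" --pt "-0.82 0.7 0 0 0 0" --pt "-0.95 0.8 0 0 0 0"

```text
time: 30.1
tcp_pos: [598.8, 49.9, 119.9]
orientation: [-3.139, 0.001, 1.571]
force: [0.5, 0.5, -0.9]
opening: 45.1
finger_force: 30.0
```

>>> jog_arm --pt "-0.15 0.02 0 0 0 0" --pt "-0.3 0.04 0 0 0 0" --pt "-0.45 0.06 0 0 0 0" --pt "-0.6 0.08 0 0 0 0" --pt "-0.75 0.1 0 0 0 0" --pt "-0.87 0.11 0 0 0 0" --pt "-0.92 0.114 0 0 0 0" --pt "-0.92 0.114 0 0 0 0" --pt "-0.92 0.114 0 0 0 0" --pt "-0.92 0.114 0 0 0 0"

```text
time: 31.1
tcp_pos: [627.0, -175.8, 121.2]
orientation: [-3.141, -0.001, 1.573]
force: [-0.7, -0.3, -1.3]
opening: 45.8
finger_force: 30.0
```

>>> jog_arm --pt "-0.047 -0.003 0 0 0 0" --pt "-0.047 -0.003 0 0 0 0" --pt "-0.047 -0.003 0.05 0 0 0" --pt "-0.047 -0.003 0.14 0 0 0" --pt "-0.047 -0.003 0.22 0 0 0" --pt "-0.047 -0.003 0.29 0 0 0" --pt "-0.047 -0.003 0.33 0 0 0" --pt "-0.047 -0.003 0.355 0 0 0" --pt "-0.047 -0.003 0.37 0 0 0" --pt "-0.047 -0.003 0.38 0 0 0" --pt "-0.047 -0.003 0.38 0 0 0" --pt "-0.047 -0.003 0.38 0 0 0"

```text
time: 32.3
tcp_pos: [626.4, -189.8, 27.2]
orientation: [3.141, 0.0, 1.571]
force: [0.3, -0.2, -0.1]
opening: 45.4
finger_force: 30.0
```

>>> jog_arm --pt "0 0 0 0 0 0" --pt "0 0 0 0 0 0" --pt "0 0 0 0 0 0" --pt "0 0 0 0 0 0" --pt "0 0 -0.03 0 0 0" --pt "0 0 -0.1 0 0 0" --pt "0 0 -0.2 0 0 0" --pt "0 0 -0.3 0 0 0" --pt "0 0 -0.4 0 0 0" --pt "0 0 -0.5 0 0 0" --pt "0 0 -0.6 0 0 0" --pt "0 0 -0.7 0 0 0" --pt "0 0 -0.76 0 0 0" --pt "0 0 -0.76 0 0 0" --pt "0 0 -0.76 0 0 0" --fingers 1

```text
time: 33.8
tcp_pos: [625.9, -189.6, 216.6]
orientation: [3.142, -0.0, 1.571]
force: [-0.5, 1.0, -0.5]
opening: 94.0
finger_force: 0.0
```

```bash
python3 -c "
from h import *
look('w8',['wing_tray','big_drum','big_stone'])"
```

```text
t 33.85 tcp [ 625.7 -189.4  215.9] [-3.14  -0.     1.571] axis [ 0.02 -0.23 -0.97] cam [ 626. -122.  385.]
wing_tray lm [251. 174.] 0.79 [ 625.8 -189.4] rect [250. 169.  65. 157.] 0.67
big_drum lm [250. 176.] 0.61 [ 625.  -192.9] rect [252. 179.  41.  43.] 0.75
big_stone lm [100.  58.] 0.72 [442.1 -45.8] rect [92. 56. 56. 49.] 0.59
```

View pics/w8.png

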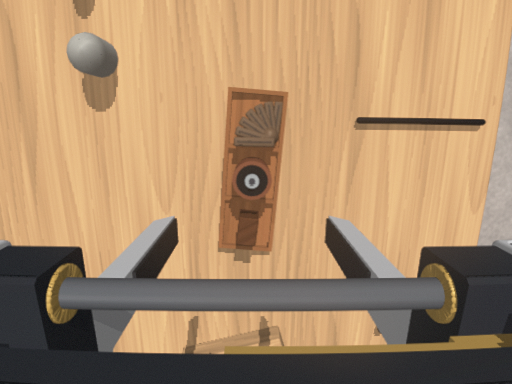

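The drum stands in the wing tray's middle compartment at (252,180). Last pick: the big stone at about (442.5,-46.8).

>>> jog_arm --pt "0.11 -0.14 0 0 0 0" --pt "0.22 -0.28 0.05 0 0 0" --pt "0.33 -0.43 0.1 0 0 0" --pt "0.44 -0.58 0.2 0 0 0" --pt "0.54 -0.7 0.3 0 0 0" --pt "0.571 -0.734 0.38 0 0 0" --pt "0.571 -0.734 0.44 0 0 0" --pt "0.571 -0.734 0.5 0 0 0" --pt "0.571 -0.734 0.56 0 0 0" --pt "0.571 -0.734 0.64 0 0 0" --pt "0.571 -0.734 0.71 0 0 0" --pt "0.571 -0.734 0.755 0 0 0" --pt "0.571 -0.734 0.779 0 0 0" --pt "0.571 -0.734 0.779 0 0 0" --pt "0.571 -0.734 0.779 0 0 0"

```text
time: 35.65
tcp_pos: [442.9, -47.1, 22.4]
orientation: [3.141, -0.0, 1.571]
force: [-0.2, 0.1, -1.4]
opening: 94.1
finger_force: 0.0
```

>>> jog_arm --pt "0 0 0 0 0 0" --pt "0 0 0 0 0 0" --pt "0 0 0 0 0 0" --pt "0 0 0 0 0 0" --pt "0 0 0 0 0 0" --pt "0 0 0 0 0 0" --pt "0 0 0 0 0 0" --pt "0 0 0 0 0 0" --pt "0 0 0 0 0 0" --pt "0 0 0 0 0 0" --pt "0 0 -0.04 0 0 0" --pt "0 0 -0.12 0 0 0" --pt "0 0 -0.24 0 0 0" --pt "0 0 -0.36 0 0 0" --pt "0 0 -0.4 0 0 0" --pt "0 0 -0.4 0 0 0" --pt "0 0 -0.4 0 0 0" --fingers 0

```text
time: 37.35
tcp_pos: [442.3, -46.8, 121.5]
orientation: [-3.141, -0.0, 1.572]
force: [-0.0, 0.4, -0.4]
opening: 43.6
finger_force: 30.0
```

>>> jog_arm --pt "0.13 0.1 0 0 0 0" --pt "0.26 0.21 0 0 0 0" --pt "0.39 0.32 0 0 0 0" --pt "0.52 0.42 0 0 0 0" --pt "0.65 0.53 0 0 0 0" --pt "0.78 0.63 0 0 0 0" --pt "0.88 0.71 0 0 0 0" --pt "0.91 0.732 0 0 0 0" --pt "0.91 0.732 0 0 0 0" --pt "0.91 0.732 0 0 0 0" --pt "0.91 0.732 0 0 0 0"

```text
time: 38.45
tcp_pos: [624.8, 178.9, 121.6]
orientation: [-3.141, 0.001, 1.569]
force: [0.3, -0.4, -0.9]
opening: 43.8
finger_force: 30.0
```

>>> jog_arm --pt "0.003 0 0 0 0 0" --pt "0.003 0 0 0 0 0" --pt "0.003 0 0.05 0 0 0" --pt "0.003 0 0.14 0 0 0" --pt "0.003 0 0.22 0 0 0" --pt "0.003 0 0.29 0 0 0" --pt "0.003 0 0.33 0 0 0" --pt "0.003 0 0.355 0 0 0" --pt "0.003 0 0.37 0 0 0" --pt "0.003 0 0.38 0 0 0" --pt "0.003 0 0.38 0 0 0" --pt "0.003 0 0.38 0 0 0"

```text
time: 39.65
tcp_pos: [625.8, 181.4, 27.5]
orientation: [3.141, -0.0, 1.571]
force: [-0.6, -0.3, -1.7]
opening: 43.4
finger_force: 30.0
```

>>> jog_arm --pt "0 0 0 0 0 0" --pt "0 0 0 0 0 0" --pt "0 0 0 0 0 0" --pt "0 0 0 0 0 0" --pt "0 0 -0.03 0 0 0" --pt "0 0 -0.1 0 0 0" --pt "0 0 -0.2 0 0 0" --pt "0 0 -0.3 0 0 0" --pt "0 0 -0.4 0 0 0" --pt "0 0 -0.5 0 0 0" --pt "0 0 -0.6 0 0 0" --pt "0 0 -0.7 0 0 0" --pt "0 0 -0.76 0 0 0" --pt "0 0 -0.76 0 0 0" --pt "0 0 -0.76 0 0 0" --fingers 1

```text
time: 41.15
tcp_pos: [625.3, 181.3, 216.8]
orientation: [-3.141, -0.0, 1.571]
force: [0.1, -0.4, -0.8]
opening: 93.9
finger_force: 0.0
```

```bash
python3 - <<'E'
from h import *
p=look('w9',['horn_tray','big_stone','small_drum']);q=snapshot("side");
a=p["color"];b=cv2.resize(q["color"][80:320,150:350],(320,384))
cv2.imwrite("pics/f.png",np.hstack([a[:288,100:400],b[:288],]) [:,:,::-1]) if 0 else cv2.imwrite("pics/f.png",np.hstack([a[:,80:430],b])[:,:,::-1])
E
```

```text
t 41.2 tcp [625.  181.2 216.2] [-3.141  0.     1.571] axis [ 0.02 -0.23 -0.97] cam [625. 249. 385.]
horn_tray lm [252. 172.] 0.82 [627.  183.4] rect [250. 167.  64. 164.] 0.86
big_stone lm [248. 173.] 0.64 [621.6 182.2] rect [250. 169.  64. 160.] 0.69
small_drum lm [252. 118.] 0.58 [626.4 251.7] rect [251. 118.  28.  27.] 0.61
```

View pics/f.png

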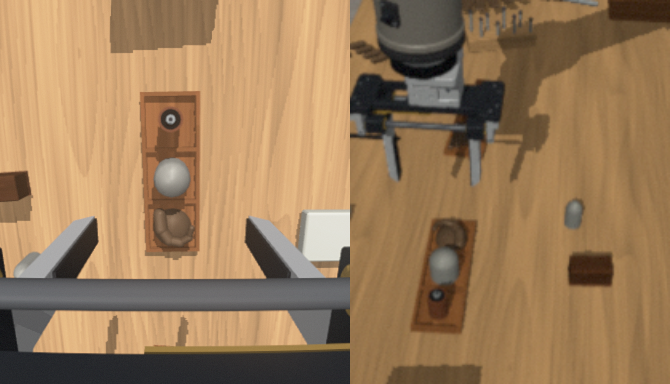

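The view shows the stone at (172,178) and the small drum at (170,120), both upright and centred in the horn tray. The small stone and the long block haven't moved.

```bash
python3 -c "
from h import *
print(sign_off())"
```

```text
the job is handed in; nothing more can be done
None
```

I handed the job in at about 41 s of the 102 s. All four things stand upright near the middle of their named compartments and are released. `sign_off()` returned no verdict; the last pictures showed the small stone and long block in place, and I did not measure any of the four bystanders again.

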